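Feel along the ground rim of an insole and stop on the wax mark

ROBOT

A 7-joint arm with a two-finger parallel gripper is mounted at the origin on the work surface. World frame = base frame: x ahead of the robot, y to its left, z up, the work surface at z = 0. Lengths are in m, angles in rad, forces in N, time in s.
With the tool pointing down it reaches from about 0.4 to 0.85 m from the base axis. Payload 10.4 kg.
Tool frame: the origin (TCP) lies midway between the tips of the shut fingers; the grasp point (between the pads) lies 19 mm behind it; z points along the fingers, y is the line along which they close (so a half turn about z gives the same grasp; the last joint's range is limited). The gripper opens to 87 mm and grips with 3 to 60 N. Pads are 19 mm wide; open, the fingers measure 117 mm over their backs; the gripper's body (75 mm by 190 mm) begins 51 mm behind the grasp point.
Start: joints at [1.296, 0.332, -0.065, 1.46, 0.022, 1.35, -0.088], TCP at [0.156, -0.605, 0.223] pointing down, gripper open.
Joint ranges: [-2.6, 2.6], [-0.5, 2.12], [-1.47, 1.34], [0.16, 2.42], [-1.27, 4.41], [0.06, 2.06], [-2.6, 2.6]. Speed limits (rad/s): [2.22, 2.22, 2.79, 2.79, 3.14, 3.14, 3.14].

INTERFACE

Orientations are given as a unit quaternion [x, y, z, w].
In Python, from bench import r gives the robot as it stands.
- The arm moves only by the tool arm_command, never from a script. Its arguments are lists of equal length, an entry for each row: "xyz": the shift along the world's x, y, z in m, a list of three; "rot": the turn, a rotation vector about the world's x, y, z in rad, a list of three. In form: {"xyz": [[tx, ty, tz], ...], "rot": [[ax, ay, az], ...]}. A call has 1 to 20 rows; each row is the pose to reach, as a shift and turn from the pose commanded when the call began; what a row does not reach only later rows make up. A row lasts 1/12 s, in which the tool goes at most 41.7 mm and 7.16 degrees, less where a joint would pass 70% of its speed; a pose out of reach is approached as far as the arm can. A call with a gripper value outside its range is refused whole. "grip" is the opening, from 0 (shut) to 1 (fully open), set as the call begins (left out, the last holds). The fingers move at their own pace and stop on an object; "squeeze" is the grip in N (left out, the last holds). Time passes only in rows, so rows that repeat a pose let the fingers close. It gives the time, the measured TCP pose, the force, the opening and the grip force at its end, in the units of the state.
- r.read_state(): the state, without advancing time (a new reading comes with each control period).
- r.camera(name): name is "side" or "top"; returns the picture (420x560x3 uint8, red, green, blue); there is no depth.
- r.camera_model(name): a dict with "fx", "fy", "cx", "cy" (pixels), "T" (4x4, takes a point from camera to world coordinates). Camera axes: x right, y up, looking along -z (the intrinsics and any distortion apply to the point x, -y, -z); pixel columns grow to the right and rows downward; lengths in m; the calibration is good to about 2 mm. A picture is of the moment at which its call begins. camera_model takes no time and is no camera call.
- r.close_job(): hands the job in; it is judged then, once.
Trained networks look in the newest picture that a camera, given by its name, has taken for a name from the list of things; names that differ only in an ending like _2 or _b are one class to them, and where a whole thing is asked for, a point or a joint stands for the part that bears it (a point fixed in the world has none). Each returns a list of dicts, best first, with "conf" (0 to 1); they miss things now and then, are a little off and sometimes report something else, mostly with a low value. They report only what shows in the picture. A call takes as long as a camera call.
- r.look_for(label, camera): "at" ([x, y, z] in m, in the coordinates of the camera as it stood for that picture, good to about 4 mm: the middle of the surface that is visible of it).
- r.spot_point(label, camera): "at" ([x, y, z] in m, in the coordinates of the camera as it stood for that picture, good to about 4 mm: a listed point, or the origin of a listed thing).
The state is a dict: "time": time; "joint_positions": joint angles; "joint_vel": joint speeds; "joint_torque": joint torques, N m; "ee_pos": TCP position; "eef_rot": TCP orientation; "ft_force": force on the tool from outside, world axes, zero at the start; "torque": the same for the moment, N m; "width": finger opening in m; "grip_force": force on a finger pad.
Only numpy, scipy, OpenCV 4.12 (cv2) and the standard library are available. Lean on these libraries where they do the work, as an engineer would, in place of code of your own. Each camera call takes 0.05 s, during which the arm holds its last target. There are 200 camera calls.

TASK

Feel along the freshly ground rim of the insole that lies in the rubber cushion: set the closed fingertips lightly on top of the rim at the very back of the heel, then run them along the top of the rim, round the heel and up the arch side to the red wax mark, in one light pass without lifting off. Stop there and finish with the closed fingertips still resting lightly on the red mark, to show where the rim must be ground again. Only touch the insole, do not press hard, pinch, lift or shove it, and leave everything else on the bench as it is.

Things in the scene. Friction and masses are not known exactly. Their poses are not given: they have to be found in the camera images.
- insole: tan right-foot insole, 266 mm long, 100 mm wide at the ball, 72 mm at the heel, loose (about 0.12 kg), lying bed up in the rubber cushion between low lugs. Origin on its underside on the middle line, 128 mm ahead of the back of the heel; x to the toes, y to the arch side, z up. Its raised rim is rounded on top and 6 mm thick; round the heel its top is 52 mm above the bench, along the arch 62 mm
- rim0 (a point): top of the rim at the very back of the heel, where the pass begins (insole frame -125, 0, 18 mm). Seen from above the crest of the rim is a half circle of radius 33 mm round the heel, centred at x = -92 mm, y = 0 of the insole frame
- rim1 (a point): top of the rim at the arch side of the heel, where the half circle ends (insole frame -92, 33, 19 mm). From here the crest runs nearly straight to the toes and rises: (-70, 36, 22), (-45, 38, 26), (-30, 38, 28) mm, then straight and level to x = 60 mm
- rim2 (a point): top of the rim on the arch side, further towards the toes (insole frame -56, 37, 24 mm)
- rim3 (a point): top of the rim on the arch side, on its level stretch (insole frame -18, 38, 28 mm)
- mark_top (a point): top of the rim in the middle of the red wax mark, where the pass ends: a red band 14 mm wide across the rim on the arch side, 36 to 71 mm beyond rim3 along the rim; it differs from run to run
- fixture: plywood board 330 x 215 x 12 mm, fixed, with an aluminium-framed cushion of black rubber, 292 x 112 mm, its top 34 mm above the bench, with lugs 9 mm high round the insole. Origin on its underside below the insole's origin, axes as the insole's. The cushion gives straight down under the insole, about 1 mm for every 1.2 N after the first 1 to 2 N, up to 11 mm
- pencil: red wax pencil, 170 mm long, 9 mm thick, lying on the fixture's board beyond the cushion, on the outer side of the foot; to be left alone
- sanding_block: cork sanding block 100 x 50 x 32 mm, lying on the fixture's board beside the pencil; to be left alone
- mate: the finished left insole of the pair, the mirror image of the first and without a mark, lying loose on the bench to the left; to be left alone
- glue_bottle: white bottle, 72 mm thick, with a blue nozzle, 205 mm tall; to be left alone
- shears: shears with black handles, 245 mm long, lying on the bench to the right; to be left alone
- cement_tin: yellow tin, 80 mm thick, 95 mm tall; to be left alone
- tape: roll of tan tape lying flat, 96 mm across, 25 mm high; to be left alone

How it is judged:
On the way, in this order (a step that is already met when the one before it is completed fails the run):
1. the closed fingertips touch the rim at the very back of the heel (contact force between insole and the fingers above 0.2 N and horizontal distance between the grasp point and rim0 below 0.016 m), for 0.1 s.
2. still touching, they come to the arch side of the heel (contact force between insole and the fingers above 0.2 N and horizontal distance between the grasp point and rim1 below 0.016 m), for 0.1 s.
3. still touching, they rise along the arch side (contact force between insole and the fingers above 0.2 N and horizontal distance between the grasp point and rim2 below 0.016 m), for 0.1 s.
4. still touching, they pass along the level stretch (contact force between insole and the fingers above 0.2 N and horizontal distance between the grasp point and rim3 below 0.016 m), for 0.1 s.
5. still touching, they come to the red mark (contact force between insole and the fingers above 0.2 N and horizontal distance between the grasp point and mark_top below 0.016 m), for 0.1 s.
At the end, for the whole second after the job is handed in: the closed fingertips rest on the rim at the red mark: the point between the finger pads within 16 mm of the mark seen from above, touching the insole with 0.2 to 15 N; the insole is at rest, within 15 mm of its starting place, and every other loose thing within 20 mm of its own (all of step 5 and contact force between insole and the fingers below 15 N and distance of insole from where it was at the start of the episode below 0.015 m and linear speed of insole below 0.02 m/s and z of the grasp point in the frame of insole above 0.036 m and distance of each of pencil, sanding_block, mate, glue_bottle, shears, cement_tin, tape from where it was at the start of the episode below 0.02 m); the arm keeps its last pose, push and grip.
It fails at once if the insole is pressed with more than 15 N, or its cushion with more than 15 N (contact force between any of insole, fixture and the fingers above 15 N).
It fails at once if the fingers lift off the rim (more than 12 mm clear of it) on the way from the heel to the mark ((horizontal distance between the grasp point and rim1 below 0.02 m and contact force between insole and the fingers below 0.01 N and z of the grasp point in the frame of insole between 0.05 and 0.073 m) or (horizontal distance between the grasp point and rim2 below 0.02 m and contact force between insole and the fingers below 0.01 N and z of the grasp point in the frame of insole between 0.0554 and 0.0784 m) or (horizontal distance between the grasp point and rim3 below 0.02 m and contact force between insole and the fingers below 0.01 N and z of the grasp point in the frame of insole between 0.059 and 0.082 m) or (horizontal distance between the grasp point and mark_top below 0.02 m and contact force between insole and the fingers below 0.01 N and z of the grasp point in the frame of insole between 0.059 and 0.082 m)).
It fails at once if the rim is taken between the fingers ((horizontal distance between the grasp point and rim0 below 0.02 m and z of the grasp point in the frame of insole below 0.026 m) or (horizontal distance between the grasp point and rim1 below 0.02 m and z of the grasp point in the frame of insole below 0.027 m) or (horizontal distance between the grasp point and rim2 below 0.02 m and z of the grasp point in the frame of insole below 0.0324 m) or (horizontal distance between the grasp point and rim3 below 0.02 m and z of the grasp point in the frame of insole below 0.036 m) or (horizontal distance between the grasp point and mark_top below 0.02 m and z of the grasp point in the frame of insole below 0.036 m)).
It fails at once if the insole is shoved, tipped or lifted out of its place (distance of insole from where it was at the start of the episode above 0.015 m or angle between insole's own z axis and vertical above 0.15 rad).
It fails at once if another thing on the bench is moved by more than 20 mm (distance of any of pencil, sanding_block, mate, glue_bottle, shears, cement_tin, tape from where it was at the start of the episode above 0.02 m).
It also fails if it takes over 40 s, if anything falls off the work surface, if the arm or the gripper's body presses on something with over 40 N, if the wrist force passes 120 N, or if a joint passes its speed limit or range.

## Working session

There is one attempt and no reset: what is moved stays moved. The work goes in short steps, Python scripts to look and compute and a tool call to move; the robot and the scene stay as the last step left them, time stands still between calls to the robot, and variables do not carry over. Pictures are saved under pics/ and viewed, at most 10 in all, crops included, and the job is handed in when it is done.

Besides the shell and the picture viewer there is one more tool, called after "Call:" as a command line: name --argument value ..., lists and objects as JSON in quotes. arm_command: Moves the arm, as the interface text tells. Its arguments: {"type":"object","properties":{"xyz":{"type":"array"},"rot":{"type":"array"},"grip":{"type":"number"},"squeeze":{"type":"number"}},"required":["xyz","rot"]}

```bash
mkdir -p pics; ls
cat > h.py <<'E'
import numpy as np, cv2
from bench import r
def w(cam,p):
    T=np.array(r.camera_model(cam)["T"]); return (T@np.r_[p,1])[:3]
def proj(cam,P):
    m=r.camera_model(cam); p=np.linalg.inv(np.array(m["T"]))@np.r_[P,1]
    return np.array([m["cx"]+m["fx"]*p[0]/-p[2], m["cy"]+m["fy"]*-p[1]/-p[2]])
def ray(cam,u,v,z):
    m=r.camera_model(cam);T=np.array(m["T"])
    d=T[:3,:3]@np.array([(u-m["cx"])/m["fx"],-(v-m["cy"])/m["fy"],-1]);o=T[:3,3]
    return o+d*(z-o[2])/d[2]
E
python3 - <<'E'
from h import *
np.set_printoptions(precision=4,suppress=True)
for c in("top","side"):
    cv2.imwrite(f"pics/{c}0.png",r.camera(c)[...,::-1]); print(c,{k:v for k,v in r.camera_model(c).items()})
    for l in("rim0","rim1","rim2","rim3","mark_top","insole","fixture"):
        for d in r.spot_point(l,c)[:2]: print(c,l,round(d["conf"],2),w(c,d["at"]))
s=r.read_state();print(s["time"],s["ee_pos"],s["eef_rot"],s["ft_force"],s["width"])
E
```

```text
pics
top {'fx': 420.8604724527353, 'fy': 420.8604724527353, 'cx': 281.4023913282529, 'cy': 212.21938910501274, 'T': array([[ 0.0229,  0.9935, -0.1116,  0.4621],
       [-0.9995,  0.0204, -0.0235, -0.0265],
       [-0.021 ,  0.1121,  0.9935,  1.0776],
       [ 0.    ,  0.    ,  0.    ,  1.    ]])}
top rim0 0.97 [0.4729 0.0395 0.064 ]
top rim0 0.94 [ 0.4814 -0.0724  0.0514]
top rim1 0.97 [0.4729 0.0395 0.064 ]
top rim1 0.94 [ 0.4814 -0.0724  0.0514]
top rim2 0.97 [0.4729 0.0395 0.064 ]
top rim2 0.94 [ 0.4814 -0.0724  0.0514]
top rim3 0.97 [0.4729 0.0395 0.064 ]
top rim3 0.94 [ 0.4814 -0.0724  0.0514]
top mark_top 0.57 [0.486  0.0818 0.0578]
top insole 0.61 [0.5168 0.0457 0.035 ]
side {'fx': 502.5007521619332, 'fy': 502.5007521619332, 'cx': 280.33041805645684, 'cy': 213.312087711976, 'T': array([[-0.8564,  0.3206, -0.4046,  0.0964],
       [-0.5159, -0.5614,  0.6471,  0.7457],
       [-0.0197,  0.7629,  0.6462,  0.797 ],
       [ 0.    ,  0.    ,  0.    ,  1.    ]])}
side rim0 0.95 [ 0.4554 -0.0324  0.0549]
side rim0 0.7 [0.4668 0.0067 0.06  ]
side rim1 0.95 [ 0.4554 -0.0324  0.0549]
side rim1 0.7 [0.4668 0.0067 0.06  ]
side rim2 0.95 [ 0.4554 -0.0324  0.0549]
side rim2 0.7 [0.4668 0.0067 0.06  ]
side rim3 0.95 [ 0.4554 -0.0324  0.0549]
side rim3 0.7 [0.4668 0.0067 0.06  ]
side mark_top 0.38 [0.4884 0.0768 0.0649]
side insole 0.65 [0.5161 0.0457 0.0348]
side insole 0.21 [ 0.4538 -0.03    0.0522]
side fixture 0.63 [0.5175 0.044  0.0038]
0.8 [ 0.1557 -0.6053  0.2226] [0.9921 0.1256 0.     0.    ] [ 0.3836 -0.0514 -0.1338] 0.08691259675350632
```

View pics/top0.png

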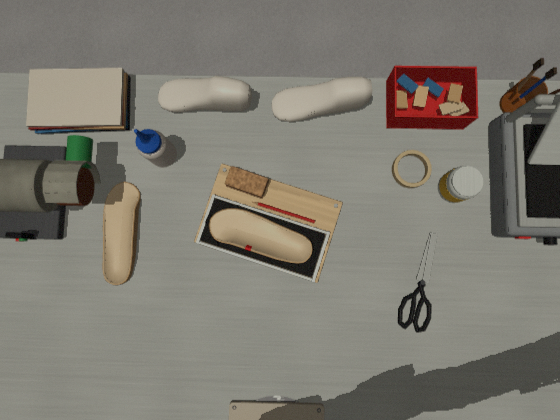

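View pics/side0.png

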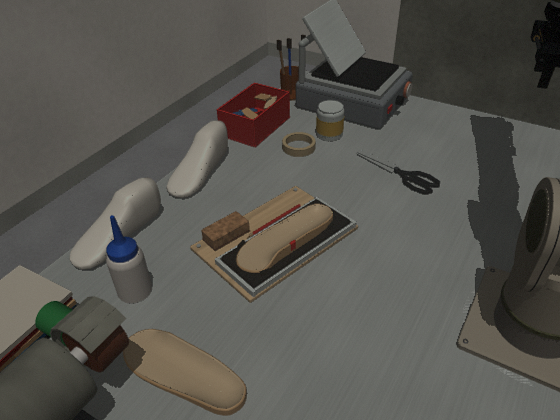

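```bash
cat > fit.py <<'E'
from h import *
from scipy.optimize import least_squares
np.set_printoptions(precision=4,suppress=True)
M=np.array([[-125,0,18],[-92,33,19],[-56,37,24],[-18,38,28],[0,0,0],[0,0,0]])/1000
W=np.array([[.4814,-.0724,.0514],[.4554,-.0324,.0549],[.4668,.0067,.06],[.4729,.0395,.064],[.5168,.0457,.035],[.5161,.0457,.0348]])
def tf(p,M): c,s=np.cos(p[2]),np.sin(p[2]); return np.c_[p[0]+c*M[:,0]-s*M[:,1],p[1]+s*M[:,0]+c*M[:,1],M[:,2]+.034]
f=least_squares(lambda p:(tf(p,M)-W)[:,:2].ravel(),[.516,.045,1.3]);p=f.x
print(p,np.degrees(p[2]));print(tf(p,M)-W)
c,s=np.cos(p[2]),np.sin(p[2])
for q in([.486,.0818],[.4884,.0768]):
    d=np.array(q)-p[:2];print("mark in insole",c*d[0]+s*d[1],-s*d[0]+c*d[1])
a=np.radians(np.arange(-90,91,10))
C=[[-.092-.033*np.cos(t),.033*np.sin(t),.018+.001*max(np.sin(t),0)] for t in a]+[[-.07,.036,.022],[-.045,.038,.026],[-.03,.038,.028],[-.018,.038,.028],[0,.038,.028],[.02,.038,.028],[.035,.038,.028],[.06,.038,.028]]
C=tf(p,np.array(C))
ims=[]
for cam,(u0,v0) in(("top",(250,130)),("side",(190,170))):
    im=cv2.imread(f"pics/{cam}0.png"); m0=proj(cam,[.5,.03,.06]).astype(int)
    K=5;x0,y0=m0-[40*2,60]
    x0=max(x0,0);y0=max(y0,0);im=cv2.resize(im[y0:y0+120,x0:x0+160],None,fx=K,fy=K,interpolation=cv2.INTER_CUBIC)
    for P in C:
        q=(proj(cam,P)-[x0,y0]+.5)*K;cv2.circle(im,tuple(q.astype(int)),2,(255,0,0),-1)
    cv2.imwrite(f"pics/{cam}fit.png",im);print(cam,x0,y0)
E
python3 fit.py
```

```text
[0.5163 0.0466 1.2743] 73.0137724222974
[[-0.0016 -0.0006  0.0006]
 [ 0.0024  0.0006 -0.0019]
 [-0.0023 -0.0029 -0.002 ]
 [ 0.0018  0.001  -0.002 ]
 [-0.0005  0.0009 -0.001 ]
 [ 0.0002  0.0009 -0.0008]]
mark in insole 0.024824648203132873 0.03924814682888606
mark in insole 0.02074391354939508 0.03549213768542227
top 187 183
side 217 167
```

The top view shows the insole with its heel at about (300,250) and the red mark at (248,247). In the side view the mark is at (293,244), and nothing stands close to the arch side.

```bash
cat >> fit.py <<'E'
for cam in("top","side"):
    im=cv2.imread(f"pics/{cam}0.png").astype(int);u,v=proj(cam,[.487,.079,.062]).astype(int)
    b=im[v-12:v+13,u-12:u+13];msk=(b[...,2]>100)&(b[...,1]<70)
    yy,xx=np.nonzero(msk);q=[xx.mean()+u-12,yy.mean()+v-12];P=ray(cam,*q,.060);d=P[:2]-p[:2]
    print(cam,len(xx),q,P,"ins",c*d[0]+s*d[1],-s*d[0]+c*d[1])
E
python3 fit.py|tail -2; python3 -c "
import cv2,numpy as np
cv2.imwrite('pics/both.png',cv2.resize(np.vstack([cv2.imread('pics/topfit.png'),cv2.imread('pics/sidefit.png')]),(480,720))[:, :])
cv2.imwrite('pics/both.png',cv2.resize(np.hstack([cv2.imread('pics/topfit.png'),cv2.imread('pics/sidefit.png')]),(800,300)))"
```

```text
top 31 [np.float64(247.9032258064516), np.float64(247.48387096774195)] [0.4891 0.0764 0.06  ] ins 0.0206002583536136 0.034745398052555464
side 13 [np.float64(292.0), np.float64(241.6153846153846)] [0.4883 0.0751 0.06  ] ins 0.019057991860591386 0.03511816634773231
```

View pics/topfit.png

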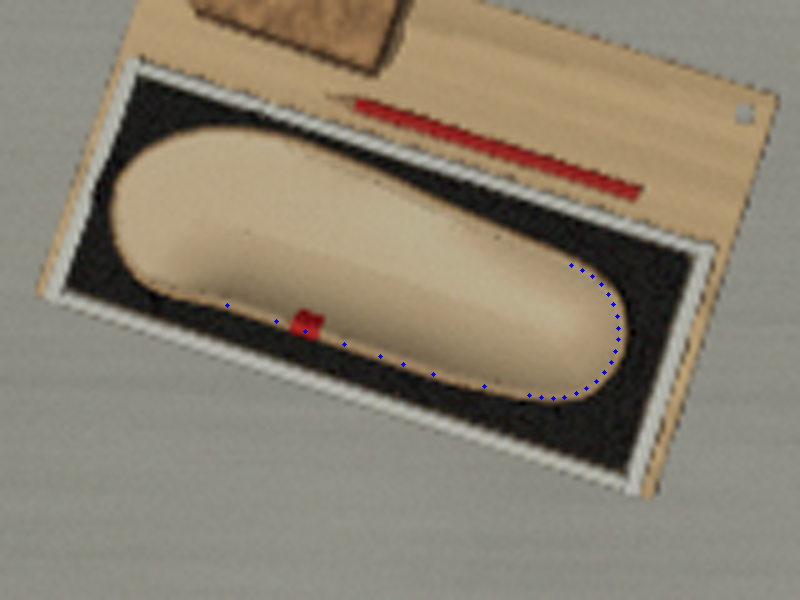

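View pics/sidefit.png

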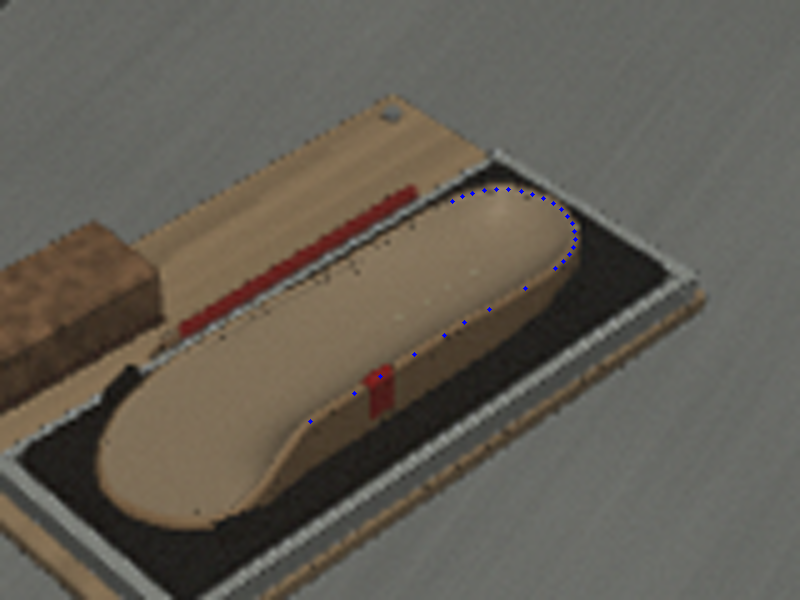

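The projected crest agrees with the rim to about 1–2 mm in both views, and the mark sits at insole x ≈ 20 mm. Next I move the closed gripper above the back of the heel.

Call:
arm_command --xyz '[[0.016, 0.026, 0], [0.032, 0.053, 0], [0.049, 0.08, 0], [0.065, 0.107, 0], [0.081, 0.133, 0], [0.097, 0.16, 0], [0.113, 0.186, 0], [0.13, 0.213, 0], [0.146, 0.24, 0], [0.162, 0.266, -0.005], [0.178, 0.293, -0.01], [0.194, 0.32, -0.015], [0.211, 0.346, -0.02], [0.227, 0.373, -0.025], [0.243, 0.4, -0.03], [0.26, 0.426, -0.035], [0.276, 0.453, -0.04], [0.292, 0.48, -0.05], [0.308, 0.506, -0.055], [0.324, 0.532, -0.06]]' --rot '[[0, 0, 0.051], [0, 0, 0.102], [0, 0, 0.153], [0, 0, 0.204], [0, 0, 0.255], [0, 0, 0.306], [0, 0, 0.357], [0, 0, 0.408], [0, 0, 0.459], [0, 0, 0.51], [0, 0, 0.561], [0, 0, 0.612], [0, 0, 0.663], [0, 0, 0.714], [0, 0, 0.765], [0, 0, 0.816], [0, 0, 0.867], [0, 0, 0.918], [0, 0, 0.969], [0, 0, 1.02]]' --grip 0 --squeeze 10

```text
time: 2.47
ee_pos: [0.4803, -0.0719, 0.1625]
eef_rot: [0.804, 0.595, 0.0, 0.0]
ft_force: [0.8, -0.2, 0.6]
width: 0.0007
grip_force: 0.0
```

Run:
```python
import subprocess
exec(open('fit.py').read().split("ims=[]")[0])
print("crest",C[9:]);s=r.read_state();print(s["time"],s["ee_pos"],s["eef_rot"],s["ft_force"],s["width"],s["joint_positions"])
```

```text
[0.5163 0.0466 1.2743] 73.0137724222974
[[-0.0016 -0.0006  0.0006]
 [ 0.0024  0.0006 -0.0019]
 [-0.0023 -0.0029 -0.002 ]
 [ 0.0018  0.001  -0.002 ]
 [-0.0005  0.0009 -0.001 ]
 [ 0.0002  0.0009 -0.0008]]
mark in insole 0.024824648203132873 0.03924814682888606
mark in insole 0.02074391354939508 0.03549213768542227
crest [[ 0.4798 -0.073   0.052 ]
 [ 0.4744 -0.0708  0.0522]
 [ 0.4696 -0.0678  0.0523]
 [ 0.4653 -0.0639  0.0525]
 [ 0.4617 -0.0594  0.0526]
 [ 0.459  -0.0543  0.0528]
 [ 0.4573 -0.0488  0.0529]
 [ 0.4565 -0.0431  0.0529]
 [ 0.4567 -0.0374  0.053 ]
 [ 0.4578 -0.0318  0.053 ]
 [ 0.4614 -0.0098  0.056 ]
 [ 0.4668  0.0147  0.06  ]
 [ 0.4712  0.029   0.062 ]
 [ 0.4747  0.0405  0.062 ]
 [ 0.4799  0.0577  0.062 ]
 [ 0.4858  0.0768  0.062 ]
 [ 0.4902  0.0912  0.062 ]
 [ 0.4975  0.1151  0.062 ]]
2.4667 [ 0.4803 -0.0719  0.1625] [0.8038 0.5949 0.0001 0.0003] [ 0.7967 -0.2006  0.6347] 0.0006990990965395748 [ 0.6915  0.1213 -0.6713  1.8693  0.0818  1.1779 -0.3042]
```

Call:
arm_command --xyz '[[0, 0, -0.02], [0, 0, -0.045], [0, 0, -0.07], [0, -0.001, -0.088], [0, -0.001, -0.098], [0, -0.001, -0.103], [0, -0.001, -0.103], [0, -0.001, -0.103], [0, -0.001, -0.103]]' --rot '[[0, 0, 0], [0, 0, 0], [0, 0, 0], [0, 0, 0], [0, 0, 0], [0, 0, 0], [0, 0, 0], [0, 0, 0], [0, 0, 0]]'

```text
time: 3.22
ee_pos: [0.4806, -0.0744, 0.0607]
eef_rot: [0.805, 0.594, 0.001, 0.001]
ft_force: [0.3, -0.6, 0.6]
width: 0.0006
grip_force: 0.0
```

Run:
```python
from h import *
cv2.imwrite("pics/side1.png",cv2.resize(r.camera("side")[150:290,200:387,::-1],None,fx=4,fy=4))
s=r.read_state();print(s["time"],s["ee_pos"],s["ft_force"])
r.camera("side");r.camera("side");print(r.read_state()["ft_force"])
```

```text
3.2667 [ 0.48054398 -0.074458    0.06068363] [-0.40532685 -0.51690714  0.82816058]
[ 0.58533806 -0.02332087  0.17197208]
```

View pics/side1.png

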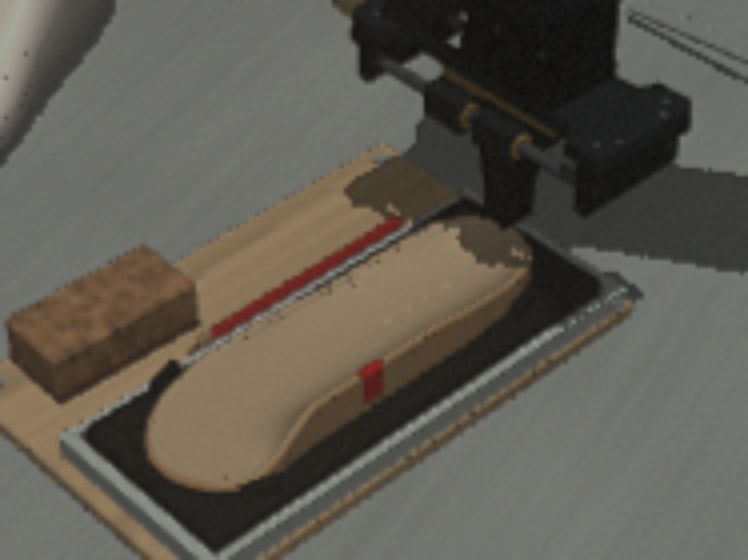

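The closed tip hangs just above the rear rim of the heel, at about (505,215) in the crop. Next comes a slow descent while feeling for contact.

Call:
arm_command --xyz '[[0, 0.001, -0.003], [0, 0.001, -0.006], [0, 0.001, -0.008], [0, 0.001, -0.009], [0, 0.001, -0.009], [0, 0.001, -0.009]]' --rot '[[0, 0, 0], [0, 0, 0], [0, 0, 0], [0, 0, 0], [0, 0, 0], [0, 0, 0]]'

```text
time: 3.87
ee_pos: [0.4798, -0.0733, 0.0506]
eef_rot: [0.805, 0.594, 0.0, -0.0]
ft_force: [-0.6, 1.4, 2.5]
width: 0.0004
grip_force: 1.6
```

```bash
cat > f.py <<'E'
from h import *
F=[];
for i in range(5): r.camera("side");s=r.read_state();F.append(s["ft_force"])
print(s["time"],np.round(s["ee_pos"],4),np.round(np.mean(F,0),2),np.round(np.std(F,0),2))
E
python3 f.py
```

```text
4.1167 [ 0.4798 -0.0733  0.0507] [-0.33  0.44  2.68] [0.29 0.49 0.33]
```

Contact is light, about 2 N. I now go round the heel to rim1.

Call:
arm_command --xyz '[[-0.0025, 0.001, -0.0005], [-0.0053, 0.0022, -0.001], [-0.0078, 0.0037, -0.001], [-0.01, 0.0052, -0.001], [-0.0122, 0.0071, -0.001], [-0.0142, 0.0091, -0.001], [-0.016, 0.0113, -0.001], [-0.0177, 0.0136, -0.001], [-0.019, 0.0161, -0.0008], [-0.0203, 0.0187, -0.0006], [-0.0212, 0.0214, -0.0005], [-0.0219, 0.0242, -0.0004], [-0.0223, 0.027, -0.0003], [-0.0225, 0.0299, -0.0002], [-0.0225, 0.0328, 0], [-0.0223, 0.0356, 0], [-0.0219, 0.0384, 0], [-0.0213, 0.0412, 0], [-0.0213, 0.0412, 0]]' --rot '[[0, 0, 0], [0, 0, 0], [0, 0, 0], [0, 0, 0], [0, 0, 0], [0, 0, 0], [0, 0, 0], [0, 0, 0], [0, 0, 0], [0, 0, 0], [0, 0, 0], [0, 0, 0], [0, 0, 0], [0, 0, 0], [0, 0, 0], [0, 0, 0], [0, 0, 0], [0, 0, 0], [0, 0, 0]]'

```text
time: 5.7
ee_pos: [0.4582, -0.0318, 0.0505]
eef_rot: [0.804, 0.594, -0.0, -0.0]
ft_force: [-1.7, -4.0, 6.4]
width: 0.0005
grip_force: 3.2
```

```bash
python3 f.py
```

```text
5.95 [ 0.4582 -0.0319  0.0505] [-0.96 -3.81  5.69] [0.63 0.41 0.46]
```

Call:
arm_command --xyz '[[0.0004, 0.003, 0.0008], [0.0008, 0.006, 0.0013], [0.0013, 0.009, 0.0018], [0.0018, 0.012, 0.0022], [0.0023, 0.015, 0.0027], [0.0029, 0.018, 0.0032], [0.0035, 0.021, 0.0037], [0.0042, 0.024, 0.0042], [0.0049, 0.027, 0.0046], [0.0055, 0.03, 0.0051], [0.0061, 0.033, 0.0055], [0.0067, 0.0356, 0.006], [0.0067, 0.0356, 0.006]]' --rot '[[0, 0, 0], [0, 0, 0], [0, 0, 0], [0, 0, 0], [0, 0, 0], [0, 0, 0], [0, 0, 0], [0, 0, 0], [0, 0, 0], [0, 0, 0], [0, 0, 0], [0, 0, 0], [0, 0, 0]]'

```text
time: 7.03
ee_pos: [0.4649, 0.0039, 0.0565]
eef_rot: [0.804, 0.594, -0.0, -0.0]
ft_force: [0.1, -4.3, 4.2]
width: 0.0005
grip_force: 2.9
```

```bash
python3 f.py
```

```text
7.2833 [0.4649 0.0038 0.0565] [-0.81 -2.32  5.43] [0.37 0.67 0.56]
```

Call:
arm_command --xyz '[[0.0007, 0.003, 0.0008], [0.0014, 0.006, 0.0013], [0.0022, 0.009, 0.0018], [0.003, 0.012, 0.0022], [0.0038, 0.015, 0.0026], [0.0047, 0.018, 0.0029], [0.0056, 0.021, 0.003], [0.0065, 0.024, 0.003], [0.0074, 0.027, 0.003], [0.0083, 0.03, 0.003], [0.0092, 0.033, 0.003], [0.0101, 0.0366, 0.003], [0.0101, 0.0366, 0.003]]' --rot '[[0, 0, 0], [0, 0, 0], [0, 0, 0], [0, 0, 0], [0, 0, 0], [0, 0, 0], [0, 0, 0], [0, 0, 0], [0, 0, 0], [0, 0, 0], [0, 0, 0], [0, 0, 0], [0, 0, 0]]'

```text
time: 8.37
ee_pos: [0.4755, 0.0411, 0.0597]
eef_rot: [0.804, 0.594, 0.0, -0.0]
ft_force: [0.9, -0.6, 3.9]
width: 0.0005
grip_force: 2.2
```

```bash
python3 f.py
```

```text
8.6167 [0.4755 0.041  0.0597] [-0.06  1.52  4.15] [0.44 0.89 0.36]
```

Call:
arm_command --xyz '[[0.0009, 0.003, 0], [0.0018, 0.006, 0], [0.0028, 0.009, 0], [0.0037, 0.012, 0], [0.0046, 0.015, 0], [0.0055, 0.018, 0], [0.0064, 0.021, 0], [0.0074, 0.024, 0], [0.0083, 0.027, 0], [0.0092, 0.03, 0], [0.0101, 0.033, 0], [0.0111, 0.036, 0], [0.0111, 0.036, 0], [0.0111, 0.036, 0]]' --rot '[[0, 0, 0], [0, 0, 0], [0, 0, 0], [0, 0, 0], [0, 0, 0], [0, 0, 0], [0, 0, 0], [0, 0, 0], [0, 0, 0], [0, 0, 0], [0, 0, 0], [0, 0, 0], [0, 0, 0], [0, 0, 0]]'

```text
time: 9.78
ee_pos: [0.4865, 0.077, 0.0597]
eef_rot: [0.804, 0.594, 0.001, -0.0]
ft_force: [0.2, 0.5, 4.3]
width: 0.0003
grip_force: 2.2
```

```bash
python3 f.py
python3 - <<'E'
from h import *
im=r.camera("side")[...,::-1]
cv2.imwrite("pics/side2.png",cv2.resize(im[170:290,210:370],None,fx=5,fy=5))
for d in r.spot_point("mark_top","side")[:2]+r.spot_point("insole","side")[:2]: print(d["conf"],w("side",d["at"]))
E
```

```text
10.0333 [0.4865 0.0769 0.0597] [0.54 2.   4.26] [0.38 0.78 0.41]
0.35 [0.49064994 0.07752286 0.06079141]
0.77 [0.51742626 0.04500812 0.03243193]
```

View pics/side2.png

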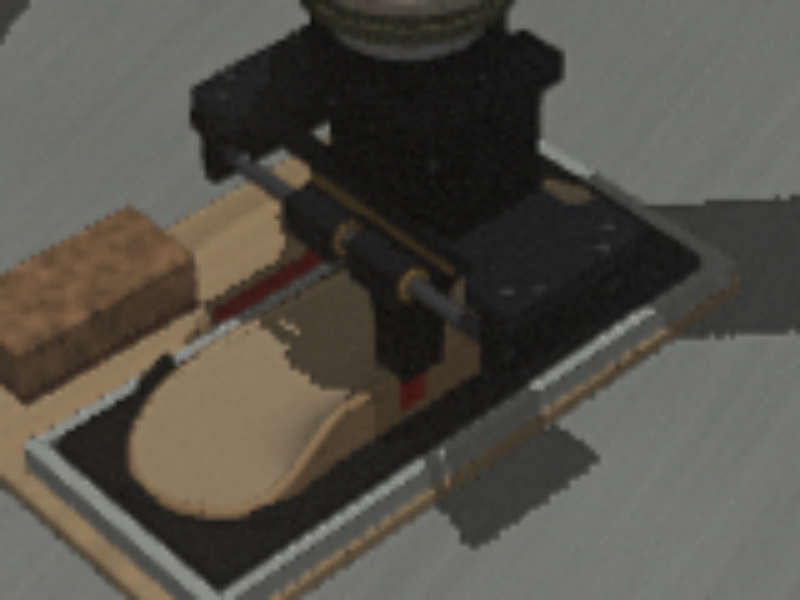

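The fingertips rest on the rim with the red mark directly below them, at about (412,390) in the crop. The upward force is about 4 N and the insole has not left its place, so I hand the job in.

```bash
python3 -c "
from bench import r
print(r.close_job())"
```

```text
the job is handed in; nothing more can be done
None
```

The job is handed in: one light pass ran from the back of the heel to the red mark, about 2–5 N at the stops where I checked, and the closed fingertips were still resting on the mark at about 4 N; no verdict was returned.

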